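# Set up the copy stand on its prop leg

## Robot

A 6-joint arm with a two-finger parallel gripper is mounted at the origin on a cart in front of the work surface, level with it; the furniture and walls round the work are solid. World frame = base frame: x ahead of the robot, y to its left, z up, the work surface at z = 0. Lengths are in m, angles in rad, forces in N, time in s.
With the tool pointing down it reaches from about 0.425 to 0.95 m from the base axis. Payload 3.5 kg.
Tool frame: the origin (TCP) lies on the centre line of the jaws, within the pads' length; the fingertips stand 17 mm ahead of it and the grasp point (between the pads) lies 2 mm behind it; z points along the fingers, y is the line along which they close (so a half turn about z gives the same grasp; the last joint's range is limited). The gripper opens to 85 mm and grips with 20 to 120 N. Pads are 22 mm wide; open, the fingers measure 114 mm over their backs; the gripper's body (76 mm by 85 mm) begins 54 mm behind the grasp point. The pads swing forward as they close: fully open they stand 13 mm farther back than shut.
Start: joints at [-1.38, 0.286, 1.577, -0, 1.279, -0.15], TCP at [0.226, -0.636, 0.248] pointing down, gripper open.
Joint ranges: [-2.77, 2.77], [-0.9, 2.22], [0.21, 2.48], [-1.53, 4.67], [0.24, 2.81], [-2.84, 2.84]. Speed limits (rad/s): [2.79, 2.79, 3.14, 3.14, 3.14, 3.14].

## Interface

Orientations are given as a unit quaternion [x, y, z, w].
In Python, from plant import ctrl gives the robot as it stands. The module is installed in compiled form; this text tells all that it offers.
- The arm moves only by the tool drive_tool, never from a script. Its argument "moves" is a list of rows, each a list of 3 entries, a list of its own where there are three numbers: the turn, a rotation vector about the tool's x, y, z in rad, then the shift along the tool's x, y, z in m, then the finger opening in m, from 0 to 0.0854. A call has 1 to 5 rows; each row shifts and turns the commanded pose from where the row before left it, along the tool's axes as they then stand; what a row does not reach is not made up. A row lasts 1/8 s, in which the tool goes at most 62.5 mm and 10.7 degrees, less where a joint would pass 70% of its speed; a pose out of reach is approached as far as the arm can. A call with a gripper value outside its range is refused whole. The fingers move at their own pace and stop on an object; "grip_force" is the grip in N (left out, the last holds). Time passes only in rows, so rows that do not move let the fingers close. It gives the time, the measured TCP pose, the force, the opening and the grip force at its end, in the units of the state.
- ctrl.get_state(): the state, without advancing time (a new reading comes with each control period).
- ctrl.read_camera(name): name is "scene" or "top" or "wrist"; returns a dict with "image" (480x640x3 uint8, red, green, blue), "fx", "fy", "cx", "cy" (pixels), "dist" ([k1, k2, p1, p2, k3] as OpenCV has them; the pictures are not rectified), "R" (3x3) and "t" (3): a world point X has camera coordinates R X + t. Camera axes: x right, y down, z forward; pixel columns grow to the right and rows downward; lengths in m; the calibration is good to about 2 mm. A picture is of the moment at which its call begins. There is no depth.
- ctrl.sign_off(): hands the job in; it is judged then, once.
The state is a dict: "time": time; "qpos": joint angles; "dq": joint speeds; "joint_efforts": joint torques, N m; "eef_pos": TCP position; "tcp_rot": TCP orientation; "contact_force": force on the tool from outside, world axes, zero at the start; "wrist_torque": the same for the moment, N m; "opening": opening from 0.0 (shut) to 1.0 (fully open); "finger_force": force on a finger pad.
Only numpy, scipy, OpenCV 4.12 (cv2) and the standard library are available. Lean on these libraries where they do the work, as an engineer would, in place of code of your own. Each camera call takes 0.05 s, during which the arm holds its last target. There are 200 camera calls.

## Task

Set up the folded copy stand so that its carved sample faces you: with the board still lying on its face, push the prop leg on its back up and outwards until its tail is pressed firmly home against the stop screw. A push of 5 to 10 N is right; the leg's small bracket tears out at 15. Then lift the board by its steel bar, swing it up and over, ease it down until the foot of the leg stands on the heel board, and let go, without disturbing the tools lying around.

Things in the scene. Friction and masses are not known exactly. Their poses are not given: they have to be found in the camera images.
- stand: wooden base of the folding copy stand, screwed down. Origin: on the bench top under the middle of the board's hinge axis. x: to the rear; y: along the hinge axis, which runs 42 mm up. The lying board spans x = -193 to -14, y = +-115 mm
- heel_board: flat wooden board of the base behind the hinge, where the foot of the leg stands at the end, 12 mm thick, a cork strip down its middle; same origin and axes as the stand; spans x = 0 to 158, y = +-75 mm
- board (a joint): angle of the plywood board about its hinge, rad: 0 = lying face down, back up (start); 1.57 = upright; it then leans back until the opened leg's foot meets the heel board at about 2.0 to 2.3. 12 mm thick, lying back 48 mm up, carved sample 130 x 220 x 31 mm on its face, 0.6 to 1 kg in all. It falls if let go before it rests on its leg
- grip_bar (a point): middle of the steel bar at the board's top end: 12 mm thick, 190 mm long, along the stand's y, 182 mm from the hinge axis and level with it while lying. Between bar and board is a finger slot 30 mm wide; the other side is open, with the bench 42 mm below. The bar is round and may turn between the fingers as the board swings
- prop_leg: wooden leg 24 x 9 mm on the board's back. Origin on its pivot, 74 mm up while the board lies, 70 mm from the hinge axis. x: to the foot, y: pivot axis. Angle 0 = along the board, foot towards the board's hinge; starts ajar at 0.75 to 0.9 rad, opens upwards to a stop somewhere in 1.12 to 1.55 rad; a stiff pivot (0.04 N m) keeps it where left. Push, never squeeze; over 15 N tears its bracket
- leg_foot (a point): middle of the leg's nylon foot bar (12 mm thick, 44 mm long along the leg's y), 95 mm from the pivot. While the board lies it stands 135 to 150 mm over the bench and opens up and towards the grip bar when pushed from the heel-board side, where the space behind and below it is free; rising with it along its arc saves force (friction on the fingers about 0.6)
- stop_bush: the leg's stop: a brass bush let into the board's back under the leg's tail, carrying a screw with a flat head of 13 mm. Origin: middle of the bush on the board's back, z out of it. The head stands 4 to 8.5 mm above it, screwed to a new height each day and rigid; 1 mm here is 7 mm or more at the foot, so feel for it. Home = the tail bears on it with over 12 N, which takes 3 to 5 N at the foot
- gouge: carving gouge, 250 mm long, 25 mm thick, lying beside the stand on its +y side; leave it alone
- skew: skew chisel, 245 mm long, 23 mm thick, lying beside the stand on its -y side; leave it alone
- carver_mallet: round wooden mallet, 69 mm across, 202 mm high, standing on its head beyond the gouge; leave it alone
- wax_lump: small lump of wax, 22 mm, beside the heel board on the -y side; leave it alone

How it is judged:
On the way, in this order (a step that is already met when the one before it is completed fails the run):
1. with the board still lying down, the prop leg is pushed home: its tail presses on the stop screw with more than 12 N for 0.2 s (contact force between prop_leg and stop_bush above 12 N and value of joint board below 0.1 rad), for 0.2 s.
2. the board is raised past upright (board joint over 1.75 rad) (value of joint board above 1.75 rad), for 0.1 s.
At the end, for the whole second after the job is handed in: the board leans back on its leg (board joint over 1.85 rad) and is at rest (under 0.05 rad/s), the foot of the leg stands on the heel board (over 0.3 N), and the leg's tail bears on its stop screw (over 0.5 N) (value of joint board above 1.85 rad and contact force between prop_leg and heel_board above 0.3 N and contact force between prop_leg and stop_bush above 0.5 N and velocity of joint board between -0.05 and 0.05 rad/s); the robot touches nothing.
It fails at once if the leg is pushed with more than 15 N (contact force between any of the fingers, the arm and prop_leg above 15 N).
It fails at once if the board is thrown or dropped (turns faster than 1.6 rad/s) (velocity of joint board above 1.6 rad/s or velocity of joint board below -1.6 rad/s).
It fails at once if the gouge, the skew chisel, the mallet or the wax lump is moved more than 20 mm (distance of any of gouge, skew, carver_mallet, wax_lump from where it was at the start of the episode above 0.02 m).
It also fails if it takes over 70 s, if anything falls off the work surface, if the arm or the gripper's body presses on something with over 40 N, if the wrist force passes 120 N, or if a joint passes its speed limit or range.

## Working session

There is one attempt and no reset: what is moved stays moved. The work goes in short steps, Python scripts to look and compute and a tool call to move; the robot and the scene stay as the last step left them, time stands still between calls to the robot, and variables do not carry over. Pictures are saved under pics/ and viewed, at most 10 in all, crops included, and the job is handed in when it is done.

Besides the shell and the picture viewer there is one more tool, called after "Emit:" by a JSON object that holds its "name" and its "arguments". drive_tool: Moves the arm, as the interface text tells. Its arguments: {"type":"object","properties":{"moves":{"type":"array","items":{"type":"array"}},"grip_force":{"type":"number"}},"required":["moves"]}

```bash
mkdir -p pics
cat > h.py <<'E'
import numpy as np, cv2
from plant import ctrl
from scipy.spatial.transform import Rotation as Ro
def cam(n,save=None):
    c=ctrl.read_camera(n)
    if save: cv2.imwrite('pics/'+save,c['image'][:,:,::-1])
    return c
def K(c): return np.array([[c['fx'],0,c['cx']],[0,c['fy'],c['cy']],[0,0,1.]])
def ray(c,px):
    u=cv2.undistortPoints(np.array(px,float).reshape(-1,1,2),K(c),np.array(c['dist'],float)).reshape(-1,2)
    R=np.array(c['R']);t=np.array(c['t'])
    d=np.c_[u,np.ones(len(u))]@R
    return -R.T@t,d/np.linalg.norm(d,axis=1)[:,None]
def onz(c,px,z):
    o,d=ray(c,px); return o+d*((z-o[2])/d[:,2])[:,None]
def proj(c,X):
    return cv2.projectPoints(np.array(X,float).reshape(-1,1,3),cv2.Rodrigues(np.array(c['R'],float))[0],np.array(c['t'],float),K(c),np.array(c['dist'],float))[0].reshape(-1,2)
def tri(ca,pa,cb,pb):
    o1,d1=ray(ca,[pa]);o2,d2=ray(cb,[pb]);d1=d1[0];d2=d2[0]
    A=np.c_[d1,-d2];s=np.linalg.lstsq(A,o2-o1,rcond=None)[0]
    p,q=o1+s[0]*d1,o2+s[1]*d2
    return (p+q)/2,np.linalg.norm(p-q)
E
python3 - <<'E'
from h import *
for n in ('top','scene'):
    c=cam(n,n+'0.png');o,_=ray(c,[[320,240]]);print(n,o.round(3),c['fx'])
s=ctrl.get_state();print({k:np.round(v,3) for k,v in s.items()})
E
```

```text
top [ 0.423 -0.054  0.93 ] 489.1660004737392
scene [0.233 0.739 0.957] 546.5157278488786
{'time': np.float64(0.1), 'qpos': array([-1.38 ,  0.287,  1.578,  0.   ,  1.279, -0.15 ]), 'dq': array([ 0.   , -0.001, -0.005,  0.001, -0.001,  0.001]), 'joint_efforts': array([ 1.000e-03, -4.073e+01, -2.937e+01, -0.000e+00,  3.000e-03,
        0.000e+00]), 'eef_pos': array([ 0.226, -0.636,  0.247]), 'tcp_rot': array([ 0.986,  0.17 , -0.   , -0.001]), 'contact_force': array([-0.377,  0.563, -0.359]), 'wrist_torque': array([0.013, 0.009, 0.01 ]), 'finger_force': np.float64(0.0), 'opening': np.float64(0.998)}
```

View pics/top0.png

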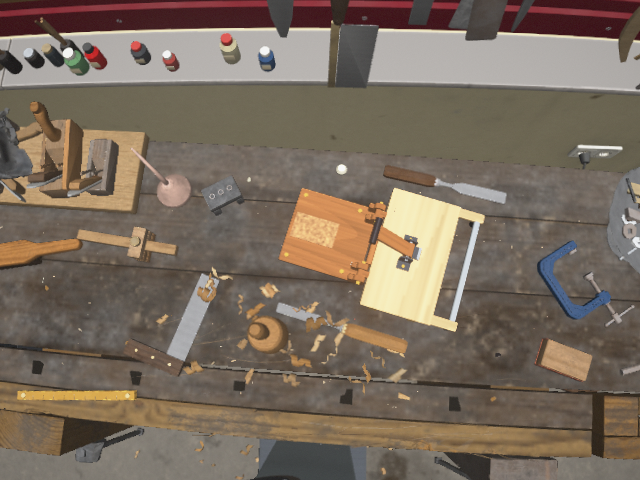

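View pics/scene0.png

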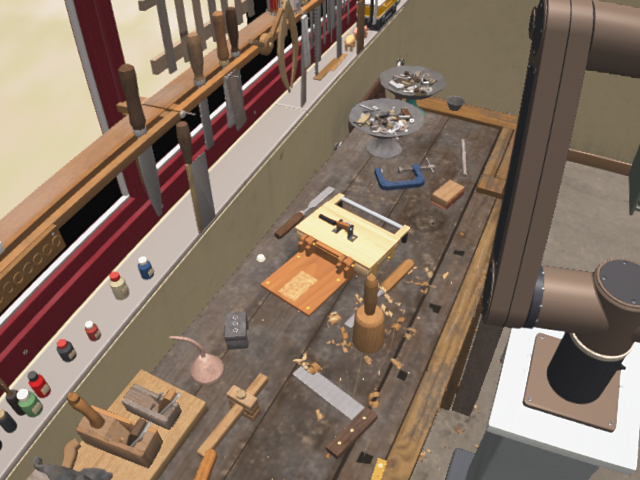

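The top view shows the heel board (orange, about 290–385, 190–280), the lying board (yellow, 362–485, 190–330), the bar from (478,222) to (454,320) and the dark foot bar near (376,231). The gouge and mallet are on the robot's side, with the skew and wax on the far side.

Run:
```python
from h import *
t=cam('top');s=cam('scene')
im=t['image'];hsv=cv2.cvtColor(im,cv2.COLOR_RGB2HSV)
for p in [(466,270),(330,205),(400,290),(376,231),(397,243)]: print(p,hsv[p[1],p[0]])
def big(m,roi):
    z=np.zeros(m.shape,np.uint8);x0,y0,x1,y1=roi;z[y0:y1,x0:x1]=m[y0:y1,x0:x1]
    c=max(cv2.findContours(z,0,2)[0],key=cv2.contourArea);return c
bar=big(cv2.inRange(hsv,(85,10,120),(130,90,255)),(440,210,490,330))
r=cv2.minAreaRect(bar);b=cv2.boxPoints(r);print('bar px',r)
i=np.argsort(b[:,1]);e=np.array([b[i[:2]].mean(0),b[i[2:]].mean(0)])
E=onz(t,e,.045);print('bar ends',E.round(4),np.linalg.norm(E[0]-E[1]))
yel=big(cv2.inRange(hsv,(18,40,150),(32,200,255)),(350,180,490,335))
r=cv2.minAreaRect(yel);print('yellow',r, onz(t,cv2.boxPoints(r),.048).round(4).tolist())
org=big(cv2.inRange(hsv,(5,110,90),(17,255,255)),(270,180,390,290))
r=cv2.minAreaRect(org);print('heel',r, onz(t,cv2.boxPoints(r),.012).round(4).tolist())
a=cv2.resize(im[180:340,270:500],None,fx=3.4,fy=3.4,interpolation=2)
cv2.imwrite('pics/c_top.png',a[:,:,::-1])
a=cv2.resize(s['image'][180:320,255:425],None,fx=4.2,fy=4.2,interpolation=2)
cv2.imwrite('pics/c_sc.png',a[:,:,::-1])
```

```text
(466, 270) [105  14 226]
(330, 205) [ 13 150 213]
(400, 290) [ 25  60 246]
(376, 231) [ 6 27 96]
(397, 243) [ 14 149 205]
bar px ((464.3529052734375, 271.0882263183594), (5.578319549560547, 100.89482116699219), 14.03624439239502)
bar ends [[ 0.6514 -0.3223  0.045 ]
 [ 0.4691 -0.2709  0.045 ]] 0.18940814402918596
yellow ((424.0493469238281, 259.63214111328125), (99.88687896728516, 123.19381713867188), 16.389541625976562) [[0.4938, -0.1024, 0.048], [0.7172, -0.1665, 0.048], [0.6657, -0.3463, 0.048], [0.4463, -0.2741, 0.048]]
heel ((339.0981140136719, 233.7061767578125), (102.01061248779297, 84.70558166503906), 17.265810012817383) [[0.5806, 0.0506, 0.012], [0.7435, 0.0073, 0.012], [0.6847, -0.184, 0.012], [0.5261, -0.1351, 0.012]]
```

View pics/c_top.png

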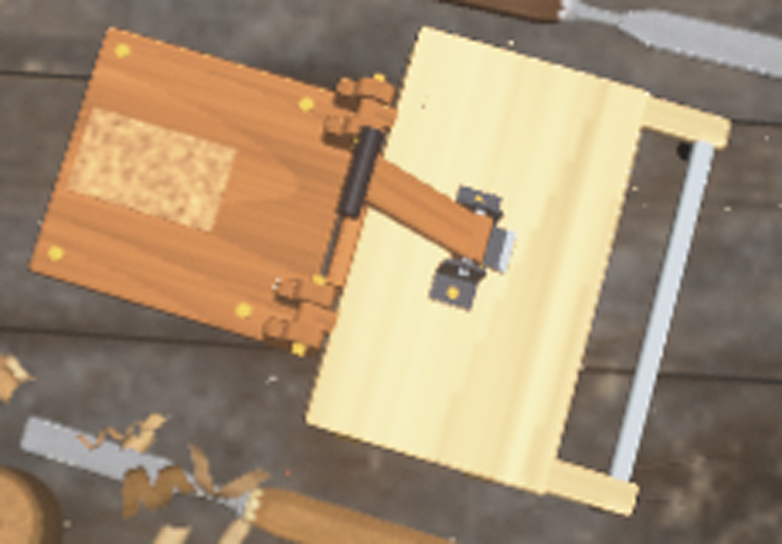

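View pics/c_sc.png

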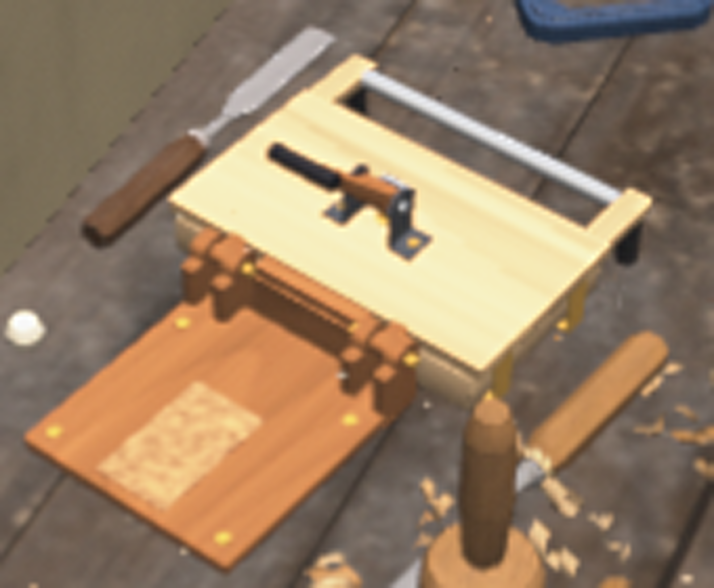

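The crops show the foot bar from (379,219) to (373,242) in the top image and from (320,216) to (335,223) in the scene image. The leg's pivot bracket stands to its right. Next I triangulate the foot and set up the stand frame.

```bash
cat >> h.py <<'E'
E0=np.array([[0.6514,-0.3223],[0.4691,-0.2709]])
ys=(E0[1]-E0[0]);ys/=np.linalg.norm(ys);xs=np.array([ys[1],-ys[0]])
O=E0.mean(0)+.182*xs
def tow(x,y,z): return np.r_[O+x*xs+y*ys,z]
def tos(p): p=np.array(p);d=p[:2]-O;return np.array([d@xs,d@ys,p[2]])
def now():
    s=ctrl.get_state();R=Ro.from_quat(s['tcp_rot']).as_matrix()
    f=np.array(s['contact_force'])
    print('t',round(float(s['time']),2),'S',(tos(s['eef_pos'])*1e3).round(1),'phi',np.arctan2(R[1,0],R[0,0]).round(3),'zdown',R[:,2].round(3),'F_S',np.r_[f[:2]@xs,f[:2]@ys,f[2]].round(2),'open',round(float(s['opening'])*85.4,1),'ff',round(float(s['finger_force']),1))
    return s,R
def plan(target_s,phi,n):
    s,R=now();p=np.array(s['eef_pos']);T=tow(*target_s)
    Rt=np.array([[np.cos(phi),np.sin(phi),0],[np.sin(phi),-np.cos(phi),0],[0,0,-1.]]).T.T
    Rt=np.c_[[np.cos(phi),np.sin(phi),0],[np.sin(phi),-np.cos(phi),0],[0,0,-1]]
    rv=Ro.from_matrix(R.T@Rt).as_rotvec();C=R
    for i in range(n):
        print((rv/n).round(4).tolist(),(C.T@(T-p)/n).round(4).tolist());C=C@Ro.from_rotvec(rv/n).as_matrix()
E
python3 - <<'E'
from h import *
t=cam('top');s=cam('scene')
print('O',O,'yaw',np.arctan2(xs[1],xs[0]))
for a,b in [((379.4,219.1),(319.8,216.2)),((373.2,242.4),(335.5,222.9)),((376.3,230.7),(327.6,219.8))]:
    p,e=tri(t,a,s,b);print('foot',(tos(p)*1e3).round(1),e)
k=lambda p:(p[0]/4.2+255,p[1]/4.2+180)
for a,b in [((478,222.5),k((367,77))),((452,321),k((618,198)))]:
    p,e=tri(t,a,s,b);print('bar end',(tos(p)*1e3).round(1),e)
plan((.045,0,.23),1.296,8)
E
```

```text
O [ 0.60963977 -0.12142965] yaw 1.2959776893373713
foot [ -4.3 -20.9 136.8] 0.0025013043065969954
foot [ -5.8  22.1 139.1] 0.005228065239842243
foot [ -5.1   0.5 137.1] 0.004029912700039968
bar end [-187.5  -95.7   36.7] 0.00414291874172007
bar end [-183.5   97.3   42.3] 0.00269234200855897
t 0.3 S [-599.4  230.   247.8] phi 0.341 zdown [-0.     0.001 -1.   ] F_S [-0.78 -0.61  0.53] open 85.3 ff 0.0
[-0.0001, -0.0001, -0.1194] [0.07, -0.0492, 0.0023]
[-0.0001, -0.0001, -0.1194] [0.0753, -0.0405, 0.0023]
[-0.0001, -0.0001, -0.1194] [0.0796, -0.0312, 0.0023]
[-0.0001, -0.0001, -0.1194] [0.0828, -0.0215, 0.0023]
[-0.0001, -0.0001, -0.1194] [0.0848, -0.0115, 0.0022]
[-0.0001, -0.0001, -0.1194] [0.0855, -0.0013, 0.0022]
[-0.0001, -0.0001, -0.1194] [0.0851, 0.0089, 0.0022]
[-0.0001, -0.0001, -0.1194] [0.0834, 0.019, 0.0022]
```

Emit:
{"name": "drive_tool", "arguments": {"moves": [[[0,0,-0.16],[0.047,-0.032,0],0.0],[[0,0,-0.16],[0.052,-0.024,0],0.0],[[0,0,-0.16],[0.055,-0.015,0],0.0],[[0,0,-0.16],[0.057,-0.006,0],0.0],[[0,0,-0.16],[0.057,0.004,0],0.0]], "grip_force": 30}}

```text
time: 0.92
eef_pos: [0.3979, -0.4062, 0.2485]
tcp_rot: [0.84, 0.542, 0.0, 0.0]
contact_force: [-0.2, -0.4, -0.8]
opening: 0.006
finger_force: 0.0
```

```bash
python3 -c "
from h import *
plan((.045,0,.23),1.296,8)"
```

```text
t 0.93 S [-331.5  126.5  248.5] phi 1.146 zdown [ 0. -0. -1.] F_S [-0.44  0.06 -0.81] open 0.5 ff 0.0
[0.0001, 0.0, -0.0188] [0.0489, 0.0086, 0.0023]
[0.0001, 0.0, -0.0188] [0.0487, 0.0095, 0.0023]
[0.0001, 0.0, -0.0188] [0.0485, 0.0104, 0.0023]
[0.0001, 0.0, -0.0188] [0.0483, 0.0113, 0.0023]
[0.0001, 0.0, -0.0188] [0.0481, 0.0122, 0.0023]
[0.0001, 0.0, -0.0188] [0.0479, 0.0131, 0.0023]
[0.0001, 0.0, -0.0188] [0.0476, 0.014, 0.0023]
[0.0001, 0.0, -0.0188] [0.0474, 0.0149, 0.0023]
```

Emit:
{"name": "drive_tool", "arguments": {"moves": [[[0,0,-0.02],[0.049,0.009,0],0.0],[[0,0,-0.02],[0.049,0.009,0],0.0],[[0,0,-0.02],[0.048,0.01,0],0.0],[[0,0,-0.02],[0.048,0.011,0],0.0],[[0,0,-0.02],[0.048,0.012,0],0.0]]}}

```text
time: 1.55
eef_pos: [0.537, -0.2018, 0.2485]
tcp_rot: [0.813, 0.582, 0.0, 0.0]
contact_force: [0.3, 0.2, 0.8]
opening: 0.001
finger_force: 0.0
```

Emit:
{"name": "drive_tool", "arguments": {"moves": [[[0,0,-0.02],[0.048,0.013,0.0],0.0],[[0,0,-0.02],[0.048,0.014,0],0.0],[[0,0,-0.02],[0.047,0.015,0],0.0],[[0,0,0],[0,0,0],0.0],[[0,0,0],[0,0,0],0.0]]}}

```text
time: 2.17
eef_pos: [0.6197, -0.08, 0.2481]
tcp_rot: [0.796, 0.606, -0.0, -0.0]
contact_force: [-0.8, 0.7, 0.9]
opening: 0.001
finger_force: 0.0
```

```bash
python3 -c "
from h import *
plan((.035,0,.145),1.296,4)"
```

```text
t 2.17 S [ 42.6   1.6 248.1] phi 1.301 zdown [-0.001 -0.    -1.   ] F_S [0.48 0.92 0.92] open 0.1 ff 0.0
[-0.0001, 0.0001, 0.0013] [-0.0019, 0.0004, 0.0258]
[-0.0001, 0.0001, 0.0013] [-0.0019, 0.0004, 0.0258]
[-0.0001, 0.0001, 0.0013] [-0.0019, 0.0004, 0.0258]
[-0.0001, 0.0001, 0.0013] [-0.0019, 0.0004, 0.0258]
```

Emit:
{"name": "drive_tool", "arguments": {"moves": [[[0,0,0],[0,0,0.034],0.0],[[0,0,0],[0,0,0.034],0.0],[[0,0,0],[0,0,0.034],0.0],[[0,0,0],[-0.006,0.001,0],0.0],[[0,0,0],[-0.006,0,0],0.0]]}}

```text
time: 2.8
eef_pos: [0.6181, -0.0933, 0.1479]
tcp_rot: [0.796, 0.605, 0.001, 0.001]
contact_force: [0.4, 0.5, 0.5]
opening: -0.003
finger_force: 0.0
```

Run:
```python
from h import *
now()
t=cam('top');s=cam('scene')
a=cv2.resize(t['image'][200:260,340:440],None,fx=4,fy=4,interpolation=2)
b=cv2.resize(s['image'][180:280,290:390],None,fx=4,fy=4,interpolation=2)
o=np.zeros((400,800,3),np.uint8);o[:240,:400]=a;o[:,400:]=b
cv2.imwrite('pics/c1.png',o[:,:,::-1])
```

```text
t 2.8 S [ 29.4  -0.5 147.9] phi 1.299 zdown [ 0.002 -0.001 -1.   ] F_S [ 0.57 -0.27  0.52] open -0.3 ff 0.0
```

View pics/c1.png

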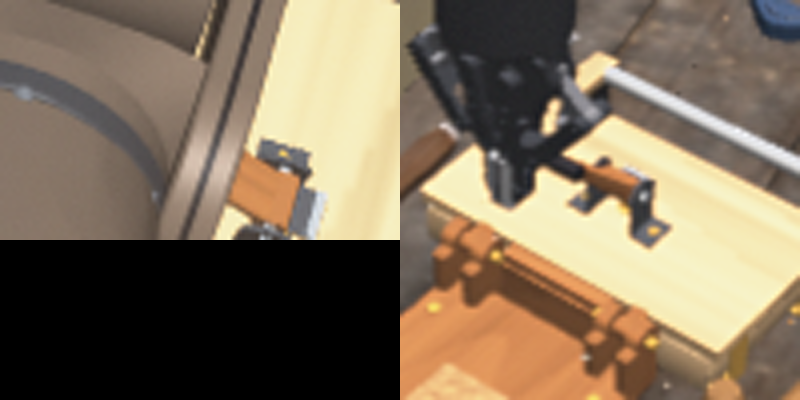

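The image shows the closed fingers just behind the foot bar on the heel side. Next I move to contact and follow the arc.

Emit:
{"name": "drive_tool", "arguments": {"moves": [[[0,0,0],[-0.006,0,0],0.0],[[0,0,0],[-0.006,0,0],0.0],[[0,0,0],[-0.005,0,0],0.0],[[0,0,0],[-0.004,0,-0.0036],0.0],[[0,0,0],[-0.004,0,-0.0034],0.0]]}}

```text
time: 3.52
eef_pos: [0.611, -0.1157, 0.1537]
tcp_rot: [0.796, 0.606, 0.0, -0.0]
contact_force: [0.4, 1.4, 1.0]
opening: 0.006
finger_force: 0.8
```

```bash
python3 -c "
from h import *
now()"
```

```text
t 3.52 S [  5.9   0.2 153.7] phi 1.301 zdown [ 0.     0.001 -1.   ] F_S [1.45 0.03 1.01] open 0.5 ff 0.8
```

Emit:
{"name": "drive_tool", "arguments": {"moves": [[[0,0,0],[-0.003,0,-0.0022],0.0],[[0,0,0],[-0.003,0,-0.002],0.0],[[0,0,0],[-0.003,0,-0.002],0.0],[[0,0,0],[0,0,0],0.0],[[0,0,0],[0,0,0],0.0]]}}

```text
time: 4.15
eef_pos: [0.6083, -0.1248, 0.1591]
tcp_rot: [0.796, 0.606, -0.001, -0.0]
contact_force: [0.1, 0.6, -0.4]
opening: 0.001
finger_force: 0.0
```

```bash
python3 -c "
from h import *
now()"
```

```text
t 4.15 S [ -3.6   0.4 159.1] phi 1.301 zdown [-0.001 -0.001 -1.   ] F_S [ 0.6   0.02 -0.35] open 0.1 ff 0.0
```

Emit:
{"name": "drive_tool", "arguments": {"moves": [[[0,0,0],[-0.0015,0,-0.0008],0.0],[[0,0,0],[-0.0015,0,-0.0008],0.0],[[0,0,0],[-0.0015,0,-0.0008],0.0],[[0,0,0],[0,0,0],0.0]]}}

```text
time: 4.65
eef_pos: [0.6074, -0.129, 0.162]
tcp_rot: [0.796, 0.605, -0.0, 0.0]
contact_force: [0.6, -0.3, 0.5]
opening: 0.001
finger_force: 0.1
```

Emit:
{"name": "drive_tool", "arguments": {"moves": [[[0,0,0],[-0.001,0,-0.0005],0.0],[[0,0,0],[-0.001,0,-0.0005],0.0],[[0,0,0],[-0.0005,0,-0.0002],0.0]]}}

```text
time: 5.03
eef_pos: [0.6068, -0.1312, 0.1633]
tcp_rot: [0.796, 0.605, 0.0, -0.0]
contact_force: [0.4, 0.1, 0.8]
opening: -0.001
finger_force: 0.5
```

```bash
python3 -c "
from h import *
s,R=now();c=cam('wrist','w1.png');print(s['joint_efforts'])"
```

```text
t 5.03 S [-1.020e+01  1.000e-01  1.633e+02] phi 1.301 zdown [ 0.  0. -1.] F_S [ 0.16 -0.34  0.79] open -0.1 ff 0.5
[-5.77598624e-01 -3.67679358e+01 -2.71317279e+01 -1.92157896e-01
 -1.01341303e-01 -4.29382024e-03]
```

```bash
cat >> h.py <<'E'
def push():
    s,R=now();th=np.arccos(np.clip((tos(s['eef_pos'])[0]-.017+.07)/.095,-1,1))
    print('push',round(-float(s['joint_efforts'][0])/.62,2),'theta',round(th,3),'tcp z want',round(74+95*np.sin(th)+4.5,1))
E
python3 -c "
from h import *
push()"
```

```text
t 5.08 S [-1.020e+01  1.000e-01  1.633e+02] phi 1.301 zdown [ 0.  0. -1.] F_S [ 0.43  0.52 -0.01] open 0.1 ff 0.4
push 0.8 theta 1.104 tcp z want 163.3
```

Emit:
{"name": "drive_tool", "arguments": {"moves": [[[0,0,0],[-0.001,0,-0.0005],0.0],[[0,0,0],[-0.001,0,-0.0004],0.0],[[0,0,0],[0,0,0],0.0]]}}

```text
time: 5.45
eef_pos: [0.6063, -0.1333, 0.1642]
tcp_rot: [0.796, 0.605, 0.0, 0.0]
contact_force: [-0.0, 0.1, 0.5]
opening: 0.001
finger_force: 0.4
```

```bash
python3 -c "
from h import *
push()"
```

```text
t 5.45 S [-12.3  -0.  164.2] phi 1.301 zdown [ 0. -0. -1.] F_S [0.06 0.04 0.49] open 0.1 ff 0.4
push 0.79 theta 1.128 tcp z want 164.4
```

Emit:
{"name": "drive_tool", "arguments": {"moves": [[[0,0,0],[-0.001,0,-0.0005],0.0],[[0,0,0],[-0.001,0,-0.0004],0.0],[[0,0,0],[-0.0005,0,-0.0002],0.0],[[0,0,0],[0,0,0],0.0]]}}

```text
time: 5.95
eef_pos: [0.6055, -0.1357, 0.1651]
tcp_rot: [0.796, 0.605, -0.0, 0.0]
contact_force: [0.6, 0.7, 0.6]
opening: 0.002
finger_force: 0.3
```

```bash
python3 -c "
from h import *
push()"
```

```text
t 5.95 S [-1.480e+01  1.000e-01  1.651e+02] phi 1.301 zdown [ 0. -0. -1.] F_S [ 0.85 -0.43  0.56] open 0.2 ff 0.3
push 0.71 theta 1.157 tcp z want 165.5
```

Emit:
{"name": "drive_tool", "arguments": {"moves": [[[0,0,0],[-0.001,0,-0.0005],0.0],[[0,0,0],[-0.001,0,-0.0005],0.0],[[0,0,0],[-0.0005,0,-0.0003],0.0],[[0,0,0],[0,0,0],0.0]]}}

```text
time: 6.45
eef_pos: [0.6048, -0.1381, 0.1664]
tcp_rot: [0.796, 0.605, -0.0, 0.0]
contact_force: [0.2, 0.8, 0.3]
opening: -0.002
finger_force: 0.2
```

```bash
python3 -c "
from h import *
push()"
```

```text
t 6.45 S [-1.730e+01  1.000e-01  1.664e+02] phi 1.301 zdown [-0. -0. -1.] F_S [0.79 0.04 0.33] open -0.2 ff 0.2
push 0.4 theta 1.186 tcp z want 166.6
```

Emit:
{"name": "drive_tool", "arguments": {"moves": [[[0,0,0],[-0.001,0,-0.0004],0.0],[[0,0,0],[-0.001,0,-0.0004],0.0],[[0,0,0],[-0.001,0,-0.0004],0.0],[[0,0,0],[0,0,0],0.0]]}}

```text
time: 6.95
eef_pos: [0.604, -0.1409, 0.1677]
tcp_rot: [0.796, 0.605, -0.0, 0.0]
contact_force: [-0.8, 1.0, 0.4]
opening: -0.003
finger_force: 0.2
```

```bash
python3 -c "
from h import *
push()"
```

```text
t 6.95 S [-2.030e+01  1.000e-01  1.677e+02] phi 1.301 zdown [-0. -0. -1.] F_S [0.79 1.07 0.36] open -0.3 ff 0.2
push 0.48 theta 1.22 tcp z want 167.7
```

Emit:
{"name": "drive_tool", "arguments": {"moves": [[[0,0,0],[-0.001,0,-0.0004],0.0],[[0,0,0],[-0.001,0,-0.0003],0.0],[[0,0,0],[-0.001,0,-0.0003],0.0],[[0,0,0],[0,0,0],0.0]]}}

```text
time: 7.45
eef_pos: [0.6033, -0.1437, 0.1687]
tcp_rot: [0.796, 0.605, 0.0, -0.0]
contact_force: [-1.2, 1.5, 1.0]
opening: 0.0
finger_force: 0.7
```

```bash
python3 -c "
from h import *
push()"
```

```text
t 7.45 S [-2.320e+01  1.000e-01  1.687e+02] phi 1.301 zdown [ 0.  0. -1.] F_S [1.11 1.53 1.05] open 0.0 ff 0.7
push 1.44 theta 1.251 tcp z want 168.7
```

Emit:
{"name": "drive_tool", "arguments": {"moves": [[[0,0,0],[-0.001,0,-0.0003],0.0],[[0,0,0],[-0.0005,0,-0.0002],0.0],[[0,0,0],[0,0,0],0.0]]}}

```text
time: 7.82
eef_pos: [0.603, -0.1449, 0.1692]
tcp_rot: [0.796, 0.606, 0.0, -0.0]
contact_force: [0.7, 2.9, 1.6]
opening: 0.001
finger_force: 1.6
```

```bash
python3 -c "
from h import *
push()"
```

```text
t 7.83 S [-2.440e+01  1.000e-01  1.692e+02] phi 1.301 zdown [ 0.     0.001 -1.   ] F_S [2.92 0.14 1.6 ] open 0.0 ff 1.6
push 3.15 theta 1.265 tcp z want 169.1
```

The force is climbing at about 1.3 N/mm, so this is the stop. I press on to about 7 N and hold.

Emit:
{"name": "drive_tool", "arguments": {"moves": [[[0,0,0],[-0.001,0,-0.0003],0.0],[[0,0,0],[-0.001,0,-0.0003],0.0],[[0,0,0],[0,0,0],0.0],[[0,0,0],[0,0,0],0.0],[[0,0,0],[0,0,0],0.0]]}}

```text
time: 8.45
eef_pos: [0.6026, -0.1463, 0.1698]
tcp_rot: [0.796, 0.605, 0.001, -0.001]
contact_force: [1.0, 5.3, 1.3]
opening: 0.002
finger_force: 2.7
```

```bash
python3 -c "
from h import *
push()"
```

```text
t 8.45 S [-2.580e+01  1.000e-01  1.698e+02] phi 1.301 zdown [ 0.001  0.002 -1.   ] F_S [5.4  0.49 1.26] open 0.1 ff 2.7
push 5.49 theta 1.281 tcp z want 169.5
```

Emit:
{"name": "drive_tool", "arguments": {"moves": [[[0,0,0],[-0.001,0,-0.0003],0.0],[[0,0,0],[-0.0005,0,-0.0002],0.0],[[0,0,0],[0,0,0],0.0],[[0,0,0],[0,0,0],0.0],[[0,0,0],[0,0,0],0.0]]}}

```text
time: 9.07
eef_pos: [0.6023, -0.147, 0.1701]
tcp_rot: [0.796, 0.605, 0.001, -0.001]
contact_force: [2.7, 5.6, 0.9]
opening: -0.002
finger_force: 3.7
```

```bash
python3 -c "
from h import *
push()"
```

```text
t 9.07 S [-2.660e+01  1.000e-01  1.701e+02] phi 1.301 zdown [ 0.001  0.003 -1.   ] F_S [ 6.13 -1.11  0.95] open -0.2 ff 3.7
push 7.33 theta 1.289 tcp z want 169.8
```

Emit:
{"name": "drive_tool", "arguments": {"moves": [[[0,0,0],[0.004,0,0],0.0],[[0,0,0],[0.015,0,0],0.0],[[0,0,0],[0.02,0,0],0.0],[[0,0,0],[0,0,-0.04],0.0],[[0,0,0],[0,0,-0.045],0.0]]}}

```text
time: 9.7
eef_pos: [0.612, -0.1096, 0.2549]
tcp_rot: [0.795, 0.606, -0.001, -0.001]
contact_force: [0.4, 0.6, 0.6]
opening: -0.003
finger_force: 0.0
```

Run:
```python
from h import *
push()
```

```text
t 9.7 S [ 12.    0.9 254.9] phi 1.302 zdown [-0.003  0.    -1.   ] F_S [ 0.71 -0.18  0.58] open -0.3 ff 0.0
push -0.51 theta 0.818 tcp z want 147.8
```

Emit:
{"name": "drive_tool", "arguments": {"moves": [[[0,0,0.157],[-0.02,0.0016,0],0.028],[[0,0,0.157],[-0.0194,0.0047,0],0.028],[[0,0,0.157],[-0.0185,0.0076,0],0.028],[[0,0,0.157],[-0.017,0.0105,0],0.028],[[0,0,0.157],[-0.0152,0.013,0],0.028]]}}

```text
time: 10.32
eef_pos: [0.5936, -0.209, 0.2553]
tcp_rot: [0.967, 0.253, -0.0, 0.0]
contact_force: [0.6, -0.2, -0.0]
opening: 0.324
finger_force: 0.0
```

Emit:
{"name": "drive_tool", "arguments": {"moves": [[[0,0,0.157],[-0.0129,0.0153,0],0.028],[[0,0,0.157],[-0.0105,0.017,0],0.028],[[0,0,0.157],[-0.0076,0.0185,0],0.028],[[0,0,0.157],[-0.0046,0.0195,0],0.028],[[0,0,0.157],[-0.0014,0.02,0],0.028]]}}

```text
time: 10.95
eef_pos: [0.5751, -0.3074, 0.2552]
tcp_rot: [0.991, -0.136, -0.0, 0.0]
contact_force: [0.1, 1.2, -0.2]
opening: 0.328
finger_force: 0.0
```

Run:
```python
from h import *
plan((-.182,0,.16),-.2748,3)
t=cam('top');w=cam('wrist')
a=t['image'][170:350,270:510]; a=cv2.resize(a,(400,300))
b=cv2.resize(w['image'],(400,300))
cv2.imwrite('pics/c2.png',np.hstack([a,b])[:,:,::-1])
cv2.imwrite('pics/w2full.png',w['image'][:,:,::-1])
for y in (-.09,0,.09): print(proj(w,tow(-.182,y,.042)))
```

```text
t 10.95 S [-188.3  -17.2  255.2] phi -0.274 zdown [-0.    -0.001 -1.   ] F_S [ 1.14  0.19 -0.2 ] open 28.0 ff 0.0
[0.0002, 0.0, 0.0004] [-0.0057, -0.0021, 0.0317]
[0.0002, 0.0, 0.0004] [-0.0057, -0.0021, 0.0317]
[0.0002, 0.0, 0.0004] [-0.0057, -0.0021, 0.0317]
[[310.89380742 129.42188398]]
[[311.99135357 225.45679798]]
[[313.01720154 308.57951691]]
```

View pics/c2.png

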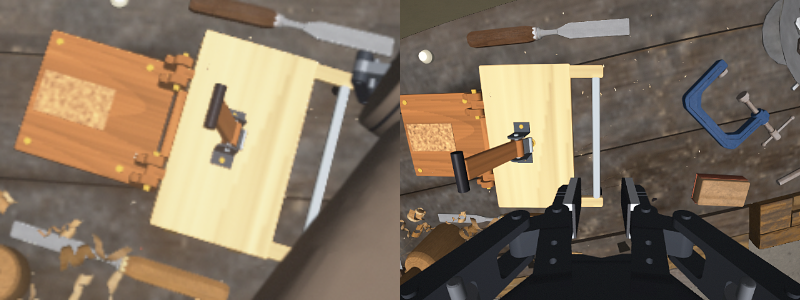

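The wrist view shows the bar as a vertical band near column 315, between the two fingers. The leg stands opened. Next I refine the bar line.

Run:
```python
from h import *
w=cam('wrist');h=cv2.cvtColor(w['image'],cv2.COLOR_RGB2HSV)
m=cv2.inRange(h,(95,5,150),(130,80,255));m[:,:290]=0;m[:,340:]=0;m[:125]=0;m[310:]=0
for r in range(135,290,30):
    x=np.where(m[r])[0]
    if len(x): print(r,x.min(),x.max(),[(tos(onz(w,[[c,r]],.042)[0])*1e3).round(1).tolist() for c in (x.min()-.5,x.max()+.5)])
```

```text
135 310 321 [[-178.5, -84.8, 42.0], [-189.4, -84.9, 42.0]]
165 311 321 [[-179.3, -57.8, 42.0], [-189.5, -57.8, 42.0]]
195 311 320 [[-179.2, -29.7, 42.0], [-188.7, -29.7, 42.0]]
225 310 320 [[-178.1, -0.2, 42.0], [-188.8, -0.2, 42.0]]
255 311 320 [[-178.9, 30.7, 42.0], [-188.9, 30.7, 42.0]]
285 310 320 [[-177.7, 63.3, 42.0], [-189.0, 63.3, 42.0]]
```

Emit:
{"name": "drive_tool", "arguments": {"moves": [[[0,0,0],[-0.017,-0.0055,0.04],0.028],[[0,0,0],[0,0,0.05],0.028],[[0,0,0],[0,0,0.045],0.028],[[0,0,0],[0,0,0],0.028]]}}

```text
time: 11.6
eef_pos: [0.5576, -0.2944, 0.1155]
tcp_rot: [0.991, -0.133, -0.004, -0.003]
contact_force: [-0.7, 0.4, 0.1]
opening: 0.327
finger_force: 0.0
```

Run:
```python
from h import *
plan((-.183,0,.04),-.2748,3)
```

```text
t 11.6 S [-180.6    3.1  115.5] phi -0.266 zdown [-0.008  0.006 -1.   ] F_S [0.18 0.8  0.13] open 28.0 ff 0.0
[-0.0013, 0.0031, 0.0029] [0.0013, 0.0009, 0.0252]
[-0.0013, 0.0031, 0.0029] [0.0012, 0.0009, 0.0252]
[-0.0013, 0.0031, 0.0029] [0.0011, 0.0008, 0.0252]
```

Emit:
{"name": "drive_tool", "arguments": {"moves": [[[0,0,0],[0.002,0.001,0.025],0.028],[[0,0,0],[0,0,0],0.028]]}}

```text
time: 11.85
eef_pos: [0.5618, -0.2985, 0.0958]
tcp_rot: [0.991, -0.133, -0.0, -0.0]
contact_force: [-0.4, -0.4, 0.2]
opening: 0.328
finger_force: 0.0
```

Run:
```python
from h import *
plan((-.183,0,.04),-.2748,3)
```

```text
t 11.85 S [-183.4   -2.1   95.8] phi -0.267 zdown [-0.001  0.    -1.   ] F_S [-0.46  0.32  0.22] open 28.0 ff 0.0
[-0.0001, 0.0002, 0.0025] [-0.0007, -0.0001, 0.0186]
[-0.0001, 0.0002, 0.0025] [-0.0007, -0.0001, 0.0186]
[-0.0001, 0.0002, 0.0025] [-0.0007, -0.0001, 0.0186]
```

Emit:
{"name": "drive_tool", "arguments": {"moves": [[[0,0,0],[-0.001,0,0.019],0.028],[[0,0,0],[-0.001,0,0.019],0.028],[[0,0,0],[0,0,0.014],0.028],[[0,0,0],[0,0,0.004],0.028],[[0,0,0],[0,0,0],0.028]]}}

```text
time: 12.48
eef_pos: [0.5595, -0.2986, 0.0388]
tcp_rot: [0.991, -0.134, -0.0, -0.0]
contact_force: [-0.5, 0.3, -0.9]
opening: 0.328
finger_force: 0.0
```

Run:
```python
from h import *
s,R=now();print(s['joint_efforts'].round(2) if hasattr(s['joint_efforts'],'round') else s['joint_efforts'])
w=cam('wrist','w3.png')
```

```text
t 12.47 S [-184.2    0.2   38.8] phi -0.269 zdown [-0.001  0.    -1.   ] F_S [ 0.12  0.55 -0.94] open 28.0 ff 0.0
[-1.000e-02 -4.017e+01 -2.327e+01 -0.000e+00  0.000e+00 -0.000e+00]
```

View pics/w3.png

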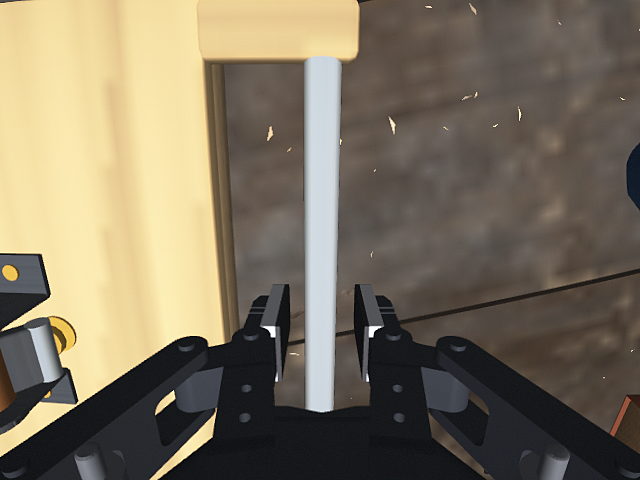

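The bar (columns 305–340) sits centred between the pads (285 and 360), so I close on it.

Emit:
{"name": "drive_tool", "arguments": {"moves": [[[0,0,0],[0,0,0],0.006],[[0,0,0],[0,0,0],0.006],[[0,0,0],[0,0,0],0.006],[[0,0,0],[0,0,0],0.006]], "grip_force": 35}}

```text
time: 13.02
eef_pos: [0.5603, -0.2982, 0.0401]
tcp_rot: [0.991, -0.134, 0.001, -0.0]
contact_force: [1.0, 4.3, 4.1]
opening: 0.127
finger_force: 34.3
```

Run:
```python
from h import *
s,R=now()
```

```text
t 13.03 S [-183.5   -0.5   40.1] phi -0.27 zdown [ 0.001  0.001 -1.   ] F_S [4.39 0.22 4.13] open 10.8 ff 34.3
```

Run:
```python
from h import *
s,R=now()
hx=-.0013
def P(a): return tow(hx-.182*np.cos(a),0,.040+.182*np.sin(a))
p=tow(-.1842,.0002,.0388)
A=np.r_[.03,.08,.15,np.arange(.23,1.99,.08)]
for a in A:
    q=P(a);print(round(a,2),((R.T@(q-p))*1e3).round(1).tolist());p=q
```

```text
t 13.03 S [-183.5   -0.5   40.1] phi -0.27 zdown [ 0.001  0.001 -1.   ] F_S [4.39 0.22 4.13] open 10.8 ff 34.3
0.03 [0.2, -1.0, -6.7]
0.08 [0.0, -0.5, -9.1]
0.15 [0.0, -1.5, -12.7]
0.23 [0.0, -2.8, -14.3]
0.31 [0.0, -3.9, -14.0]
0.39 [0.0, -5.0, -13.7]
0.47 [0.0, -6.1, -13.2]
0.55 [0.1, -7.1, -12.7]
0.63 [0.1, -8.1, -12.1]
0.71 [0.1, -9.0, -11.4]
0.79 [0.1, -9.9, -10.6]
0.87 [0.1, -10.8, -9.8]
0.95 [0.1, -11.5, -8.9]
1.03 [0.1, -12.2, -8.0]
1.11 [0.1, -12.8, -7.0]
1.19 [0.1, -13.3, -5.9]
1.27 [0.1, -13.7, -4.9]
1.35 [0.1, -14.1, -3.7]
1.43 [0.1, -14.3, -2.6]
1.51 [0.1, -14.5, -1.5]
1.59 [0.1, -14.6, -0.3]
1.67 [0.1, -14.5, 0.9]
1.75 [0.1, -14.4, 2.0]
1.83 [0.1, -14.2, 3.2]
1.91 [0.1, -13.9, 4.3]
```

Emit:
{"name": "drive_tool", "arguments": {"moves": [[[0,0,0],[0,-0.001,-0.0067],0.006],[[0,0,0],[0,-0.0005,-0.0091],0.006],[[0,0,0],[0,-0.0015,-0.0127],0.006],[[0,0,0],[0,-0.0028,-0.0143],0.006],[[0,0,0],[0,-0.0039,-0.014],0.006]]}}

```text
time: 13.65
eef_pos: [0.5625, -0.2902, 0.0957]
tcp_rot: [0.991, -0.134, 0.001, 0.001]
contact_force: [6.7, 0.2, -6.9]
opening: 0.127
finger_force: 34.1
```

Run:
```python
from h import *
s,R=now()
```

```text
t 13.65 S [-175.2   -0.4   95.7] phi -0.269 zdown [ 0.002 -0.003 -1.   ] F_S [ 1.97 -6.38 -6.91] open 10.9 ff 34.1
```

Emit:
{"name": "drive_tool", "arguments": {"moves": [[[0,0,0],[0,-0.005,-0.0137],0.006],[[0,0,0],[0,-0.0061,-0.0132],0.006],[[0,0,0],[0,-0.0071,-0.0127],0.006],[[0,0,0],[0,-0.0081,-0.0121],0.006],[[0,0,0],[0,-0.009,-0.0114],0.006]]}}

```text
time: 14.28
eef_pos: [0.5717, -0.258, 0.1597]
tcp_rot: [0.991, -0.134, 0.001, 0.003]
contact_force: [3.9, -4.0, -3.8]
opening: 0.128
finger_force: 34.0
```

Run:
```python
from h import *
s,R=now()
```

```text
t 14.28 S [-141.7   -0.6  159.7] phi -0.269 zdown [ 0.002 -0.007 -1.   ] F_S [-2.82 -4.82 -3.82] open 10.9 ff 34.0
```

Emit:
{"name": "drive_tool", "arguments": {"moves": [[[0,0,0],[0,-0.0099,-0.0106],0.006],[[0,0,0],[0,-0.0108,-0.0098],0.006],[[0,0,0],[0,-0.0115,-0.0089],0.006],[[0,0,0],[0,-0.0122,-0.008],0.006],[[0,0,0],[0,-0.0128,-0.007],0.006]]}}

```text
time: 14.9
eef_pos: [0.587, -0.2048, 0.2068]
tcp_rot: [0.991, -0.134, 0.002, 0.006]
contact_force: [-0.8, -7.3, 5.0]
opening: 0.121
finger_force: 34.1
```

Run:
```python
from h import *
s,R=now()
```

```text
t 14.9 S [-86.4  -0.9 206.8] phi -0.269 zdown [ 0.002 -0.012 -1.   ] F_S [-7.26 -1.2   5.04] open 10.4 ff 34.1
```

Emit:
{"name": "drive_tool", "arguments": {"moves": [[[0,0,0],[0,-0.0133,-0.006],0.006],[[0,0,0],[0,-0.0137,-0.005],0.006],[[0,0,0],[0,-0.0141,-0.0037],0.006],[[0,0,0],[0,-0.0143,-0.0026],0.006],[[0,0,0],[0,-0.0145,-0.0015],0.006]]}}

```text
time: 15.52
eef_pos: [0.6067, -0.136, 0.2265]
tcp_rot: [0.991, -0.134, 0.003, 0.004]
contact_force: [0.4, -4.2, 6.2]
opening: 0.123
finger_force: 37.0
```

Run:
```python
from h import *
s,R=now()
```

```text
t 15.53 S [-14.8  -1.2 226.5] phi -0.269 zdown [ 0.006 -0.009 -1.   ] F_S [-3.97 -1.53  6.21] open 10.5 ff 37.0
```

Emit:
{"name": "drive_tool", "arguments": {"moves": [[[0,0,0],[0,-0.0146,-0.0013],0.006],[[0,0,0],[0,-0.0145,-0.0001],0.006],[[0,0,0],[0,-0.0144,0.001],0.006],[[0,0,0],[0,-0.0142,0.0032],0.006],[[0,0,0],[0,-0.013,0.004],0.006]]}}

```text
time: 16.15
eef_pos: [0.6264, -0.0652, 0.2167]
tcp_rot: [0.991, -0.134, 0.004, 0.001]
contact_force: [5.3, 1.3, 8.6]
opening: 0.119
finger_force: 37.5
```

Run:
```python
from h import *
s,R=now()
c=cam('scene','s5.png')
```

```text
t 16.15 S [ 58.6  -0.8 216.7] phi -0.269 zdown [ 0.007 -0.003 -1.   ] F_S [ 2.66 -4.71  8.59] open 10.1 ff 37.5
```

View pics/s5.png

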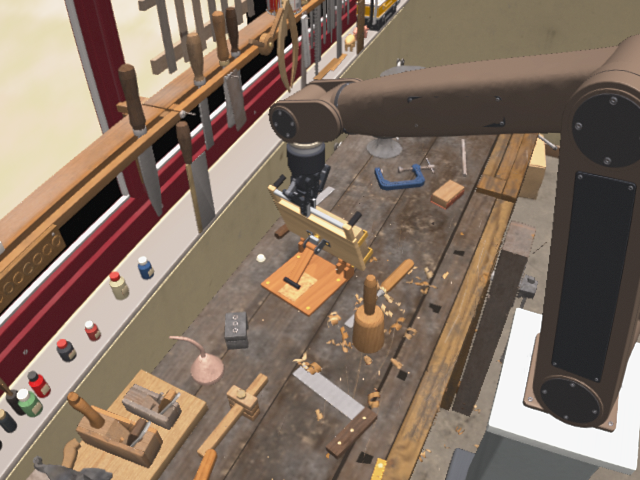

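The board is leaning back at about 1.9 rad and the foot is close to the heel board. I ease it down.

Emit:
{"name": "drive_tool", "arguments": {"moves": [[[0,0,0],[0,-0.0068,0.0025],0.006],[[0,0,0],[0,-0.0067,0.0028],0.006],[[0,0,0],[0,-0.004,0.0018],0.006],[[0,0,0],[0,0,0],0.006]]}}

```text
time: 16.7
eef_pos: [0.6311, -0.0481, 0.2092]
tcp_rot: [0.991, -0.134, 0.004, 0.001]
contact_force: [7.6, -0.8, 1.7]
opening: 0.122
finger_force: 36.9
```

Run:
```python
from h import *
s,R=now();print(s['joint_efforts'][0])
```

```text
t 16.7 S [ 76.4  -0.8 209.2] phi -0.269 zdown [ 0.007 -0.002 -1.   ] F_S [ 1.27 -7.56  1.67] open 10.4 ff 36.9
0.8101220615208149
```

Emit:
{"name": "drive_tool", "arguments": {"moves": [[[0,0,0],[0.001,-0.003,0.0014],0.006],[[0,0,0],[0,-0.003,0.0014],0.006],[[0,0,0],[0,-0.002,0.001],0.006],[[0,0,0],[0,0,0],0.006]]}}

```text
time: 17.2
eef_pos: [0.6333, -0.0405, 0.2049]
tcp_rot: [0.991, -0.134, 0.002, 0.001]
contact_force: [6.9, -1.0, 1.1]
opening: 0.124
finger_force: 37.1
```

Run:
```python
from h import *
s,R=now();print(s['joint_efforts'][0])
```

```text
t 17.2 S [ 84.3  -0.8 204.9] phi -0.269 zdown [ 0.004 -0.002 -1.   ] F_S [ 0.9  -6.87  1.08] open 10.6 ff 37.1
0.5669183470308781
```

Emit:
{"name": "drive_tool", "arguments": {"moves": [[[0,0,0],[0.001,-0.002,0.001],0.006],[[0,0,0],[0,-0.002,0.001],0.006],[[0,0,0],[0,0,0],0.006]]}}

```text
time: 17.58
eef_pos: [0.6339, -0.0388, 0.2039]
tcp_rot: [0.991, -0.134, 0.0, 0.003]
contact_force: [-0.3, -5.0, 5.6]
opening: 0.125
finger_force: 37.6
```

Run:
```python
from h import *
s,R=now();print(s['joint_efforts'][0])
```

```text
t 17.57 S [ 86.1  -0.9 203.9] phi -0.269 zdown [-0.001 -0.005 -1.   ] F_S [-4.94 -1.03  5.56] open 10.7 ff 37.6
3.7363486737012863
```

The foot has landed at the expected angle (about 2.07 rad), with the force reversing to -5 N. I relax slightly and open.

Emit:
{"name": "drive_tool", "arguments": {"moves": [[[0,0,0],[0,0.001,-0.001],0.006],[[0,0,0],[0,0,0],0.006]]}}

```text
time: 17.82
eef_pos: [0.6338, -0.0389, 0.204]
tcp_rot: [0.991, -0.134, 0.0, 0.001]
contact_force: [1.8, -5.5, 4.0]
opening: 0.124
finger_force: 37.4
```

Run:
```python
from h import *
s,R=now();print(s['joint_efforts'][0])
```

```text
t 17.82 S [ 86.   -0.9 204. ] phi -0.269 zdown [ 0.    -0.003 -1.   ] F_S [-4.76 -3.26  4.01] open 10.6 ff 37.4
3.3437490463256836
```

Emit:
{"name": "drive_tool", "arguments": {"moves": [[[0,0,0],[0,0,0],0.014],[[0,0,0],[0,0,0],0.02],[[0,0,0],[0,0,0],0.028],[[0,0,0],[0,0,0],0.03],[[0,0,0],[0,0,0],0.03]]}}

```text
time: 18.45
eef_pos: [0.6335, -0.0373, 0.2033]
tcp_rot: [0.991, -0.134, -0.0, -0.0]
contact_force: [-0.5, 0.4, 0.2]
opening: 0.35
finger_force: 0.0
```

Run:
```python
from h import *
s,R=now();print(s['joint_efforts'][0])
cam('scene','s6.png');w=cam('wrist')
cv2.imwrite('pics/w6.png',w['image'][:,:,::-1])
```

```text
t 18.45 S [ 8.740e+01 -2.000e-01  2.033e+02] phi -0.269 zdown [-0.001  0.    -1.   ] F_S [0.2  0.62 0.23] open 29.9 ff 0.0
0.026563910068944097
```

View pics/w6.png

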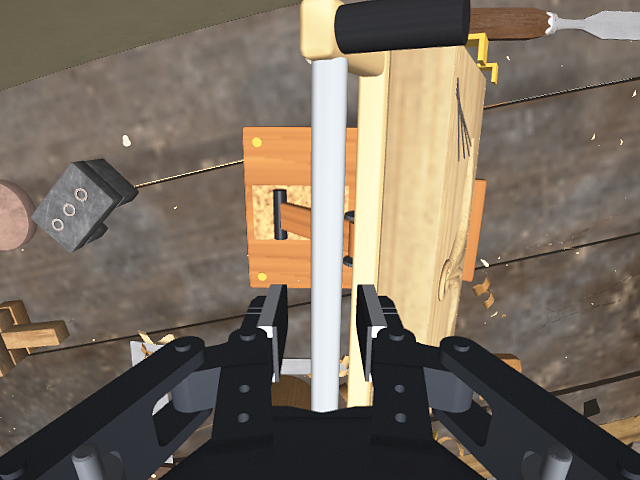

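The foot bar stands on the cork strip and the bar lies free between the opened fingers, so I withdraw straight up.

Emit:
{"name": "drive_tool", "arguments": {"moves": [[[0,0,0],[0,-0.001,-0.006],0.03],[[0,0,0],[0,0,-0.015],0.03],[[0,0,0],[0,0,-0.03],0.03],[[0,0,0],[0,0,-0.04],0.03],[[0,0,0],[0,0,0],0.03]]}}

```text
time: 19.18
eef_pos: [0.6361, -0.0371, 0.3012]
tcp_rot: [0.991, -0.134, 0.005, 0.0]
contact_force: [0.4, 0.0, -0.9]
opening: 0.354
finger_force: 0.0
```

Emit:
{"name": "drive_tool", "arguments": {"moves": [[[0,0,0],[0,0,-0.02],0.03],[[0,0,0],[0,0,0],0.03],[[0,0,0],[0,0,0],0.03],[[0,0,0],[0,0,0],0.03]]}}

```text
time: 19.68
eef_pos: [0.6336, -0.0366, 0.3133]
tcp_rot: [0.991, -0.134, -0.001, -0.0]
contact_force: [0.9, 0.7, -0.4]
opening: 0.356
finger_force: 0.0
```

Run:
```python
from h import *
now();c=cam('scene');cv2.imwrite('pics/s7.png',cv2.resize(c['image'][150:350,240:440],(600,600))[:,:,::-1])
```

```text
t 19.68 S [ 88.1  -0.  313.3] phi -0.269 zdown [-0.002  0.    -1.   ] F_S [ 0.89 -0.64 -0.42] open 30.4 ff 0.0
```

View pics/s7.png

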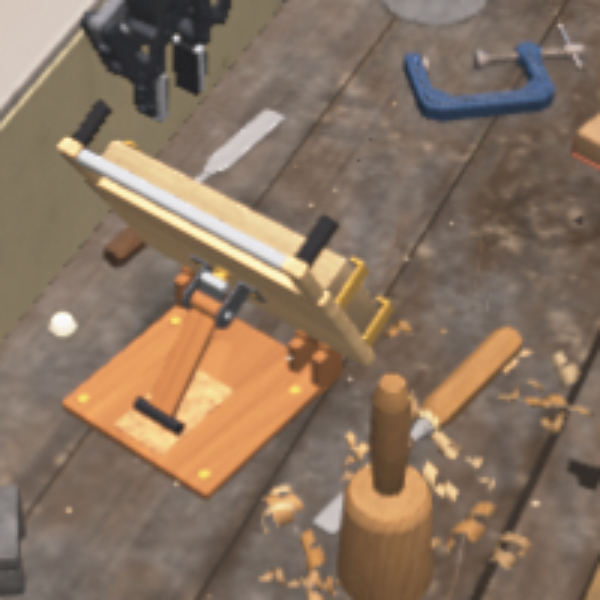

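The board stands on its leg with the foot on the cork, the gripper is clear and the tools are where they were.

```bash
python3 -c "
from plant import ctrl
print(ctrl.sign_off())"
```

```text
the job is handed in; nothing more can be done
None
```

I pressed the leg home at about 7 N. The board now leans back at about 2.07 rad on its leg, with the foot on the heel board's cork. The gripper is clear, the tools look undisturbed, and I handed the job in at about 20 s; no verdict was returned.

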